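Zero and set the painter's indexing turntable

ROBOT

A 6-joint arm with a two-finger parallel gripper is mounted at the origin on the work surface. World frame = base frame: x ahead of the robot, y to its left, z up, the work surface at z = 0. Lengths are in m, angles in rad, forces in N, time in s.
With the tool pointing down it reaches from about 0.3 to 0.95 m from the base axis. Payload 3.1 kg.
Tool frame: the origin (TCP) lies midway between the tips of the shut fingers; the grasp point (between the pads) lies 19 mm behind it (ctrl.pinch_z is the distance from the TCP to the grasp point, in m); z points along the fingers, y is the direction in which the jaws open and shut (so a half turn about z gives the same grasp; the last joint's range is limited). The gripper opens to 85 mm and grips with 20 to 120 N. Pads are 22 mm wide; open, the fingers measure 114 mm over their backs; the gripper's body (76 mm by 85 mm) begins 54 mm behind the grasp point. The pads swing forward as they close: fully open they stand 13 mm farther back than shut.
Start: joints at [-1.302, 0.308, 1.634, -0, 1.2, -0.07], TCP at [0.208, -0.589, 0.231] pointing down, gripper open.
Joint ranges: [-3.06, 3.06], [-0.79, 1.96], [0.05, 2.63], [-1.19, 4.34], [0.05, 2.64], [-2.94, 2.94]. Speed limits (rad/s): [2.79, 2.79, 3.14, 3.14, 3.14, 3.14].

INTERFACE

Orientations are given as a unit quaternion [w, x, y, z].
In Python, from workcell import ctrl gives the robot as it stands.
- The arm moves only by the shell command python3 -m inch 'ROWS'. ROWS is JSON, a list of rows, each a list of 3 entries, a list of its own where there are three numbers: the shift along the tool's x, y, z in mm, then the turn, a rotation vector about the tool's x, y, z in rad, then the finger opening in mm, from 0 to 85.4. A call has exactly 10 rows; each row shifts and turns the commanded pose from where the row before left it, along the tool's axes as they then stand; what a row does not reach is not made up. A row lasts 1/10 s, in which the tool goes at most 50 mm and 8.59 degrees, less where a joint would pass 70% of its speed; a pose out of reach is approached as far as the arm can. A call with a gripper value outside its range is refused whole. The fingers move at their own pace and stop on an object; the grip force is fixed at half the most. Time passes only in rows, so rows that do not move let the fingers close, or fill a call up. It gives the time, the measured TCP pose, the force and the opening at its end, in the units of the state.
- ctrl.get_state(): the state, without advancing time (a new reading comes with each control period).
- ctrl.read_camera(name): name is "scene" or "side" or "wrist"; returns the picture (400x640x3 uint8, blue, green, red); there is no depth.
- ctrl.get_calibration(name): a dict with "camera_matrix" (3x3 intrinsics, pixels), "k1" (the pictures are not rectified: a ray, as slopes to the right and down, at radius r is drawn at 1 + k1 r^2 times it, then the intrinsics apply), "world_to_cam" (4x4, takes a point from world to camera coordinates). Camera axes: x right, y up, looking along -z (the intrinsics and any distortion apply to the point x, -y, -z); pixel columns grow to the right and rows downward; lengths in m; the calibration is good to about 2 mm. A picture is of the moment at which its call begins: read the wrist's pose just before it. get_calibration takes no time and is no camera call; for the wrist camera it gives the pose at the moment of the call.
- ctrl.hand_in(): hands the job in, once; it reports no verdict.
Trained networks look in the newest picture that a camera, given by its name, has taken for a name from the list of things; names that differ only in an ending like _2 or _b are one class to them, and where a whole thing is asked for, a point or a joint stands for the part that bears it (a point fixed in the world has none). Each returns a list of dicts, best first, with "conf" (0 to 1); they miss things now and then, are a little off and sometimes report something else, mostly with a low value. They report only what shows in the picture. A call takes as long as a camera call. They do not tell look-alikes from the thing itself.
- ctrl.boxes_of(thing, camera): "point" ([x, y, z] in m, in world coordinates, good to about 4 mm: the middle of the surface that is visible of it).
- ctrl.outline_of(thing, camera): "pixels" (400x640 bool, what is visible of it).
The state is a dict: "time": time; "joint_positions": joint angles; "joint_vel": joint speeds; "joint_torque": joint torques, N m; "eef_pos": TCP position; "eef_rot": TCP orientation; "wrist_force": force on the tool from outside, world axes, zero at the start; "torque": the same for the moment, N m; "width": opening from 0.0 (shut) to 1.0 (fully open).
Only numpy, scipy, OpenCV 4.12 (cv2) and the standard library are available. Lean on these libraries where they do the work, as an engineer would, in place of code of your own. Each camera call takes 0.05 s, during which the arm holds its last target. There are 200 camera calls.

TASK

The round wooden lid on the turntable is ready for its next painted petal. With the fingertips, gently push the turntable's blue lever knob back to its zero stop (the clockwise end of its travel, seen from above), then push it round the other way until the yellow pointer of the ring stands exactly at the red tab on the scale, and let go. Do not pinch the knob or force it, and leave the lid, the jars and the other things on the table where they are.

Things in the scene. Friction and masses are not known exactly. Their poses are not given: they have to be found in the camera images.
- base: Fixed white round base, 230 mm diameter, 30 mm high; origin at the centre of its underside, on the ring's axis, z up. Black scale ticks every 10 degrees on its rim, -60 to +60 degrees about its +x axis (side away from the robot). Two steel stop pins (8 mm diameter, top 48 mm above the table) stand 100 mm from the axis just beyond the ends of the lever's travel.
- ring (a joint): Angle (rad) of the dark ring (172 mm diameter, top 38 mm above the table) about the base's z, counter-clockwise from above positive: 0 at the hard zero stop, 2.094 at the other. In the base's frame the pointer points at angle joint - 1.047, the lever opposite, at joint + 2.094. Light friction (1 to 1.5 N at the knob); stays where it is left.
- lever_knob (a point): Top centre of the blue upright knob on the ring's lever, 140 mm from the ring's axis on the side towards the robot, 88 mm above the table. The knob is a 14 mm diameter cylinder from 42 to 88 mm above the table; the aluminium bar beneath it is 10 mm wide, 38 to 46 mm above the table, and ends 150 mm from the axis.
- pointer_tip (a point): Tip of the ring's yellow arrow prolonged onto the scale: 92 mm from the ring's axis, opposite the lever, 38 mm above the table (the yellow itself ends 88 mm from the axis). Turns with the ring.
- red_mark (a point): Inner end of the fixed red tab on the scale, 92 mm from the axis, 38 mm above the table: the pointer tip falls on this point when the ring is set. Tab: a 5 mm wide red bar, 94 to 120 mm from the axis, top 36 mm above the table, with a 14 mm wide foot outside the rim; it stands 35 to 105 degrees from the zero end.
- painted_lid: Loose round wooden lid with painted dots, 90 mm diameter, 20 mm high, lying flat at the middle of the ring; origin at the centre of its underside, 38 mm above the table.
- jar_green: Loose green paint jar, 42 mm diameter, 58 mm high, upright on the table; origin at the centre of its underside. To be left alone.
- jar_orange: Loose orange paint jar, 42 mm diameter, 58 mm high, upright on the table; origin at the centre of its underside. To be left alone.
- jar_blue: Loose blue paint jar, 42 mm diameter, 58 mm high, upright on the table; origin at the centre of its underside. To be left alone.
- jar_yellow: Loose yellow paint jar, 42 mm diameter, 58 mm high, upright on the table; origin at the centre of its underside. To be left alone.
- tape_roll: Loose yellow roll of tape lying flat, 80 mm diameter, 20 mm high; origin at the centre of its underside. To be left alone.
- brush: Loose paint brush, 190 mm long, lying on the table. To be left alone.
Things that resemble listed ones, but are neither listed nor needed, are in the scene too. Of the things that look like the painted_lid, the smallest one is meant.

How it is judged:
On the way:
1. the lever is back at its zero stop (within 0.05 rad) (value of joint ring below 0.05 rad), for 0.1 s.
At the end, for the whole second after the job is handed in: The pointer tip is within 5 mm of the red mark (about 3 degrees) and the ring is at rest; the lid lies flat within 15 mm of the ring's axis; jars, tape and brush are within 30 mm of where they started (horizontal distance between pointer_tip and red_mark below 0.005 m and velocity of joint ring between -0.03 and 0.03 rad/s and horizontal distance between painted_lid and base below 0.015 m and height (world z) of painted_lid between 0.034 and 0.042 m and distance of each of jar_green, jar_orange, jar_blue, jar_yellow, tape_roll, brush from where it was at the start of the episode below 0.03 m); the robot touches nothing.
It fails at once if the lid was lifted, tipped or pushed off the middle (height (world z) of painted_lid above 0.046 m or angle between painted_lid's own z axis and vertical above 0.15 rad or horizontal distance between painted_lid and base above 0.02 m).
It fails at once if a jar, the tape or the brush was lifted, tipped or shoved away (distance of any of jar_green, jar_orange, jar_blue, jar_yellow, tape_roll, brush from where it was at the start of the episode above 0.03 m or height (world z) of any of jar_green, jar_orange, jar_blue, jar_yellow, tape_roll above 0.015 m or angle between any of jar_green, jar_orange, jar_blue, jar_yellow's own z axis and vertical above 0.3 rad).
It fails at once if the lever was pinched or forced (over 35 N) (contact force between the fingers and ring above 35 N).
It also fails if it takes over 64 s, if anything falls off the work surface, if the arm or the gripper's body presses on something with over 40 N, if the wrist force passes 120 N, or if a joint passes its speed limit or range.

## Working session

There is one attempt and no reset: what is moved stays moved. The work goes in short steps, Python scripts to look and compute and a shell command to move; the robot and the scene stay as the last step left them, time stands still between calls to the robot, and variables do not carry over. Pictures are saved under pics/ and viewed, about 8 in all and at most 12, crops included, and the job is handed in when it is done.

```bash
mkdir -p pics
cat > h.py <<'E'
import numpy as np, cv2
from workcell import ctrl
def proj(P,c):
    c=c if isinstance(c,dict) else ctrl.get_calibration(c)
    W=np.array(c["world_to_cam"]);K=np.array(c["camera_matrix"])
    p=W[:3,:3]@np.array(P)+W[:3,3]; s=np.array([p[0],-p[1]])/-p[2]
    s=s*(1+c["k1"]*(s@s)); return (K@[s[0],s[1],1])[:2]
def unproj(px,z,c):
    c=c if isinstance(c,dict) else ctrl.get_calibration(c)
    W=np.array(c["world_to_cam"]);K=np.array(c["camera_matrix"])
    d=(np.linalg.inv(K)@[px[0],px[1],1])[:2]; s=d.copy()
    for _ in range(20): s=d/(1+c["k1"]*(s@s))
    R=W[:3,:3];o=-R.T@W[:3,3]; r=R.T@np.array([s[0],-s[1],-1])
    return o+r*(z-o[2])/r[2]
E
python3 - <<'E'
from h import *
for n in("scene","side"):
    cv2.imwrite(f"pics/{n}0.png",ctrl.read_camera(n))
    for t in ("base","lever_knob","painted_lid","jar_green","jar_orange","jar_blue","jar_yellow","tape_roll","brush"):
        for d in ctrl.boxes_of(t,n): print(n,t,round(d["conf"],2),np.round(d["point"],3),np.round(proj(d["point"],n)))
print(ctrl.get_state())
E
```

```text
scene base 0.8 [ 0.626 -0.103  0.03 ] [290. 237.]
scene lever_knob 0.9 [ 0.61  -0.101  0.034] [289. 231.]
scene painted_lid 0.88 [0.763 0.148 0.029] [406. 269.]
scene painted_lid 0.87 [ 0.603 -0.094  0.059] [292. 221.]
scene painted_lid 0.68 [ 0.371 -0.115  0.031] [276. 171.]
scene jar_orange 0.74 [0.38  0.343 0.036] [425. 157.]
scene jar_blue 0.69 [0.631 0.08  0.045] [363. 225.]
scene jar_blue 0.58 [ 0.445 -0.33   0.039] [200. 194.]
scene jar_blue 0.22 [ 0.6   -0.087  0.055] [294. 221.]
scene jar_yellow 0.88 [ 0.705 -0.241  0.047] [232. 266.]
scene tape_roll 0.84 [0.608 0.444 0.015] [489. 210.]
scene tape_roll 0.57 [ 0.529 -0.46   0.018] [148. 228.]
scene tape_roll 0.33 [ 0.628 -0.101  0.031] [291. 237.]
scene brush 0.8 [ 0.526 -0.459  0.014] [149. 228.]
side base 0.84 [ 0.57  -0.044  0.034] [326. 213.]
side lever_knob 0.71 [ 0.566 -0.073  0.039] [330. 206.]
side painted_lid 0.87 [ 0.589 -0.075  0.063] [323. 198.]
side painted_lid 0.75 [ 0.35  -0.097  0.03 ] [403. 214.]
side painted_lid 0.62 [0.748 0.168 0.03 ] [242. 249.]
side jar_green 0.54 [0.619 0.098 0.041] [295. 238.]
side jar
[... 351 characters left out ...]
 [323. 199.]
{'time': 1.0, 'joint_positions': array([-1.30170363e+00,  3.08071247e-01,  1.63381631e+00, -2.48582718e-05,
        1.19970389e+00, -6.97063711e-02]), 'joint_vel': array([-0.00062402,  0.0013171 , -0.00017864, -0.00129328,  0.00113267,
       -0.00076883]), 'joint_torque': array([-4.47886232e-04, -4.15296292e+01, -2.77091932e+01, -1.95982238e-04,
        7.38981053e-04, -2.73759937e-06]), 'eef_pos': array([ 0.20768453, -0.58948194,  0.23128216]), 'eef_rot': array([ 1.75381448e-06,  9.85685417e-01,  1.68594953e-01, -1.14654842e-05]), 'wrist_force': array([-0.26084675, -0.0689046 ,  0.46888896]), 'torque': array([ 0.01653994, -0.02769475, -0.06809368]), 'width': 0.996877875186709}
```

View pics/scene0.png

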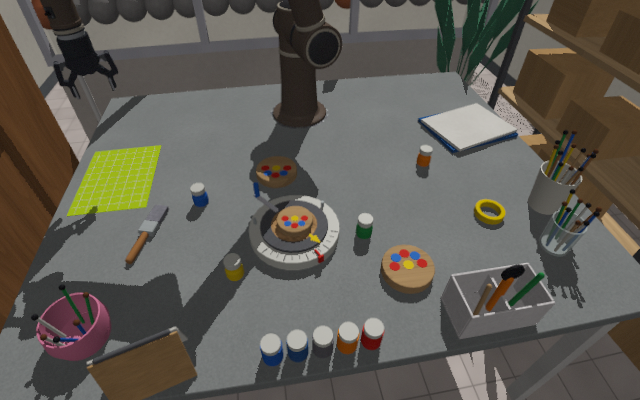

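View pics/side0.png

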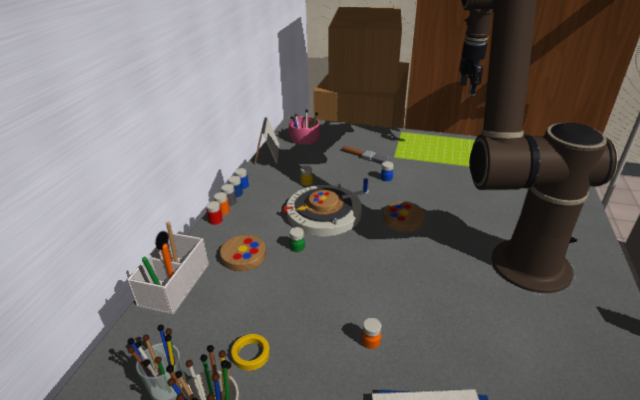

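The scene view shows three lid look-alikes: the one at (292,221) on the ring is the smallest and matches the description; those at (276,171) and (406,269) lie on the table. The blue knob is at about (256,186), the yellow pointer at (313,238) and the red tab at (320,256). The side view agrees, with the knob at (366,185). I'll confirm this in one enlarged crop with the fitted base circle drawn on it.

Run:
```python
from h import *
from scipy.optimize import least_squares
im=cv2.imread("pics/scene0.png")
# base outline -> fit centre: silhouette hull compared to hull of projected cylinder
ctrl.read_camera("scene"); m1=ctrl.outline_of("base","scene")[0]["pixels"]
ctrl.read_camera("side"); m2=ctrl.outline_of("base","side")[0]["pixels"]
a=np.linspace(0,2*np.pi,90)
def mask(x,y,n):
    c=C[n];P=[proj([x+.115*np.cos(t),y+.115*np.sin(t),z],c) for t in a for z in(0,.03)]
    h=cv2.convexHull(np.float32(P)*16).astype(np.int32); M=np.zeros((400,640),np.uint8)
    cv2.fillPoly(M,[h],1,shift=4); return M>0
C={n:ctrl.get_calibration(n) for n in("scene","side")}
def hullm(m):
    m=cv2.morphologyEx(m.astype(np.uint8),cv2.MORPH_OPEN,np.ones((9,9)));h=cv2.convexHull(cv2.findNonZero(m));M=np.zeros((400,640),np.uint8);cv2.fillPoly(M,[h],1);return M>0
for n,m in(("scene",m1),("side",m2)):
    H=hullm(m); best=min(((H^mask(x,y,n)).sum(),x,y) for x in np.arange(.56,.63,.003) for y in np.arange(-.12,-.05,.003))
    print(n,best,H.sum(),m.sum())
    for t in("painted_lid","lever_knob"):
        for d in ctrl.outline_of(t,n)[:3]:
            ys,xs=np.nonzero(d["pixels"]); print(t,round(d["conf"],2),xs.mean(),ys.mean(),len(xs))
    if n=="scene":
        x,y=best[1:]; big=cv2.resize(im[165:275,225:355],None,fx=5.4,fy=5.4,interpolation=cv2.INTER_CUBIC)
        for t in a:
            for r,z in((.115,.03),):
                p=(proj([x+r*np.cos(t),y+r*np.sin(t),z],n)+.5-[225,165])*5.4; cv2.circle(big,tuple(p.astype(int)),1,(255,0,255),-1)
        cv2.imwrite("pics/crop.png",big)
```

```text
scene (np.int64(184), np.float64(0.5870000000000001), np.float64(-0.08999999999999997)) 5496 4585
painted_lid 0.92 275.8737574552684 170.9840954274354 1006
painted_lid 0.71 407.20908669448306 268.45618915159946 2157
painted_lid 0.64 294.2502831257078 220.56058890147224 883
lever_knob 0.57 290.54221218961624 225.40316027088036 2215
lever_knob 0.28 363.9764397905759 225.57329842931938 382
side (np.int64(263), np.float64(0.5900000000000001), np.float64(-0.08999999999999997)) 3082 2826
painted_lid 0.95 403.3748819641171 215.81114258734655 1059
painted_lid 0.74 242.2790346907994 252.46907993966818 1326
painted_lid 0.62 323.0352250489237 199.35029354207435 511
lever_knob 0.92 327.8060453400504 203.93702770780857 1191
```

View pics/crop.png

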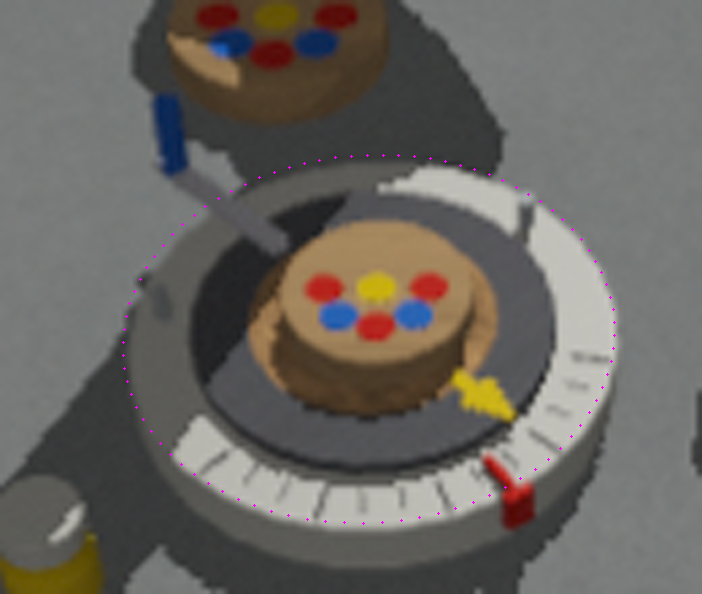

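The crop confirms the lid on the ring (crop 375,290) as the smallest of the three. Crop positions: knob top (165,97), pointer tip (513,415), red tab inner end (488,458), pins near (150,280) and (525,205). Next I'll convert these to angles.

Run:
```python
from h import *
from scipy.spatial.transform import Rotation as R
c=np.array([.5885,-.09]); cal=ctrl.get_calibration("scene")
for n,p,z in(("knob",(165,97),.088),("ptr",(513,415),.038),("red",(488,458),.036),("pinL",(150,277),.048),("pinR",(525,205),.048),("tick-60",(205,463),.03),("tick+60",(588,358),.03),("lid",(376,290),.058),("lid2",(275,35),.03)):
    w=unproj(np.array(p)/5.4+[225,165]-.5,z,cal)[:2]; d=w-c
    print(n,np.round(w,3),"r",round(np.hypot(*d),3),"ang",round(np.degrees(np.arctan2(d[1],d[0])),1))
s=ctrl.get_state();print(R.from_quat(np.r_[s["eef_rot"][1:],s["eef_rot"][0]]).as_matrix().round(3))
```

```text
knob [ 0.478 -0.174] r 0.139 ang -142.7
ptr [ 0.659 -0.034] r 0.09 ang 38.5
red [ 0.679 -0.049] r 0.1 ang 24.5
pinL [ 0.558 -0.189] r 0.104 ang -107.0
pinR [ 0.539 -0.008] r 0.096 ang 121.0
tick-60 [ 0.658 -0.171] r 0.107 ang -49.6
tick+60 [0.625 0.007] r 0.104 ang 69.5
lid [ 0.593 -0.086] r 0.005 ang 40.9
lid2 [ 0.369 -0.117] r 0.221 ang -173.1
[[ 0.943  0.332 -0.   ]
 [ 0.332 -0.943  0.   ]
 [-0.    -0.    -1.   ]]
```

Consistent: pins, ticks and tab put the base yaw at about 10°, the lever at 217° (joint about 87°) and the tab at about 24.5°, so the lever must go to about 204.5° and zero is at about 130°. I'll straddle the knob with the fingers open, so it isn't pinched, and move above it first.

```bash
python3 -m inch '[[[39,-30,0],[0,0,0],44],[[39,-30,0],[0,0,0],44],[[39,-30,0],[0,0,0],44],[[39,-30,0],[0,0,0],44],[[39,-30,0],[0,0,0],44],[[39,-30,0],[0,0,0],44],[[39,-30,0],[0,0,0],44],[[39,-30,0],[0,0,0],44],[[39,-30,0],[0,0,0],44],[[39,-30,0],[0,0,0],44]]'
python3 -m inch '[[[0,0,0],[0,0,-0.1],44],[[0,0,0],[0,0,-0.1],44],[[0,0,0],[0,0,-0.11],44],[[0,0,0],[0,0,0],44],[[0,0,0],[0,0,0],44],[[0,0,0],[0,0,0],44],[[0,0,0],[0,0,0],44],[[0,0,0],[0,0,0],44],[[0,0,0],[0,0,0],44],[[0,0,0],[0,0,0],44]]'
cat >> h.py <<'E'
from scipy.spatial.transform import Rotation as R
CEN=np.array([.5885,-.09])
def report(k=None):
    s=ctrl.get_state(); M=R.from_quat(np.r_[s["eef_rot"][1:],s["eef_rot"][0]]).as_matrix(); p=s["eef_pos"]
    print("t",s["time"],"tcp",p.round(4),"yang",np.degrees(np.arctan2(M[1,1],M[0,1])).round(2),"F",s["wrist_force"].round(1),"w",round(s["width"],3),"polar",round(np.hypot(*(p[:2]-CEN)),4),np.degrees(np.arctan2(p[1]-CEN[1],p[0]-CEN[0])).round(2)%360,"j",s["joint_positions"].round(2))
    if k is not None: print("tool shift mm to",k,(M.T@(np.array(k)-p)*1000).round(1))
E
python3 - <<'E'
from h import *
report([.477,-.175,.062])
c=ctrl.get_calibration("wrist");cv2.imwrite("pics/w1.png",ctrl.read_camera("wrist"))
np.save("w1.npy",c,allow_pickle=True);print(proj([.477,-.175,.088],c))
E
```

```text
time: 2.4
eef_pos: [0.4768, -0.1752, 0.2317]
eef_rot: [0.0, 0.986, 0.169, 0.0]
wrist_force: [0.8, -0.8, 0.2]
width: 0.511
time: 3.4
eef_pos: [0.4758, -0.177, 0.2313]
eef_rot: [-0.0, 0.948, 0.319, -0.0]
wrist_force: [0.5, -0.2, 0.7]
width: 0.514
t 3.4 tcp [ 0.4758 -0.177   0.2313] yang -52.85 F [ 0.5 -0.2  0.7] w 0.514 polar 0.1424 217.66 j [-0.44  0.08  1.91  0.    1.16  0.48]
tool shift mm to [0.477, -0.175, 0.062] [  2.2  -0.8 169.3]
[318.75849681 192.18527358]
```

View pics/w1.png

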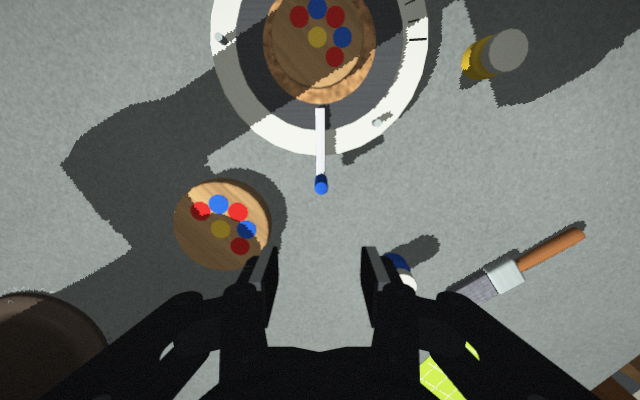

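The wrist view shows the knob top at (321,188), within about 4 px of the prediction (319,192), centred between the fingers. The brush, jars and other lid are clear. I'll lower the fingers to straddle it.

```bash
python3 -m inch '[[[3,-1,40],[0,0,0],44],[[0,0,40],[0,0,0],44],[[0,0,40],[0,0,0],44],[[0,0,25],[0,0,0],44],[[0,0,12],[0,0,0],44],[[0,0,12],[0,0,0],44],[[0,0,0],[0,0,0],44],[[0,0,0],[0,0,0],44],[[0,0,0],[0,0,0],44],[[0,0,0],[0,0,0],44]]'
python3 - <<'E'
from h import *
report()
# zero target: gripper leads from 217.3 down to 130; chord per row for constant rotation step
for s in (3,4,5,6):
    a=np.radians(s); print(s,round(a,4),"y",-140*np.sin(a),"x", 140*(1-np.cos(a)))
E
```

```text
time: 4.45
eef_pos: [0.4786, -0.1748, 0.0635]
eef_rot: [0.001, 0.948, 0.319, 0.001]
wrist_force: [-0.5, -1.5, -0.2]
width: 0.512
t 4.45 tcp [ 0.4786 -0.1748  0.0635] yang -52.83 F [-0.5 -1.5 -0.2] w 0.512 polar 0.1388 217.66 j [-0.44  0.32  2.01  0.    0.8   0.49]
3 0.0524 y -7.327033874012137 x 0.19186513435966335
4 0.0698 y -9.765906324177543 x 0.34103296362461233
5 0.0873 y -12.201803984672143 x 0.5327422671556237
6 0.1047 y -14.633984857471486 x 0.7669346484417394
```

```bash
python3 -m inch '[[[0.2,-5,0],[0,0,0.035],44],[[0.2,-5,0],[0,0,0.035],44],[[0.4,-10,0],[0,0,0.07],44],[[0.5,-12.2,0],[0,0,0.0873],44],[[0.5,-12.2,0],[0,0,0.0873],44],[[0.5,-12.2,0],[0,0,0.0873],44],[[0.5,-12.2,0],[0,0,0.0873],44],[[0.5,-12.2,0],[0,0,0.0873],44],[[0.5,-12.2,0],[0,0,0.0873],44],[[0.5,-12.2,0],[0,0,0.0873],44]]'
python3 - <<'E'
from h import *
report()
E
```

```text
time: 5.45
eef_pos: [0.4507, -0.0752, 0.0634]
eef_rot: [0.001, 0.999, -0.053, 0.001]
wrist_force: [1.5, -1.3, 0.1]
width: 0.512
t 5.45 tcp [ 0.4507 -0.0752  0.0634] yang -96.05 F [ 1.5 -1.3  0.1] w 0.512 polar 0.1386 173.87 j [-0.26  0.24  2.13 -0.    0.77  1.42]
```

```bash
python3 -m inch '[[[0.5,-12.2,0],[0,0,0.0873],44],[[0.5,-12.2,0],[0,0,0.0873],44],[[0.5,-12.2,0],[0,0,0.0873],44],[[0.5,-12.2,0],[0,0,0.0873],44],[[0.5,-12.2,0],[0,0,0.0873],44],[[0.5,-12.2,0],[0,0,0.0873],44],[[0.3,-8,0],[0,0,0.057],44],[[0.2,-5,0],[0,0,0.035],44],[[0.1,-2.5,0],[0,0,0.0175],44],[[0,-2.5,0],[0,0,0.0175],44]]'
python3 - <<'E'
from h import *
report()
cv2.imwrite("pics/w2.png",ctrl.read_camera("wrist"))
E
```

```text
time: 6.45
eef_pos: [0.4872, 0.0064, 0.0628]
eef_rot: [0.0, 0.93, -0.368, 0.0]
wrist_force: [-0.8, -1.3, 0.8]
width: 0.516
t 6.45 tcp [0.4872 0.0064 0.0628] yang -133.18 F [-0.8 -1.3  0.8] w 0.516 polar 0.1398 136.42 j [-0.08  0.29  2.06 -0.    0.79  2.25]
```

View pics/w2.png

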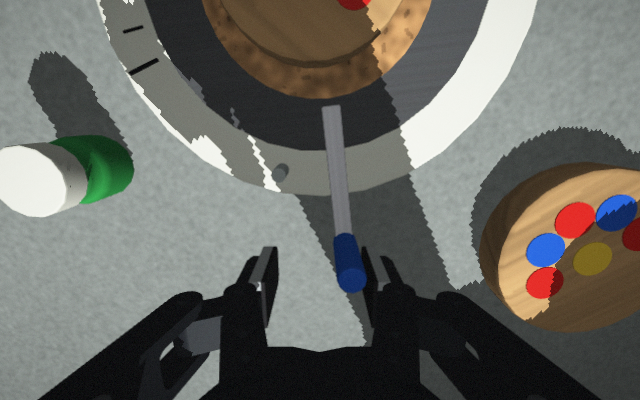

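The knob rests on the trailing finger at (350,262), and the bar has about 10° left to the pin at (281,172). I'll creep on and watch the force.

```bash
python3 -m inch '[[[0.1,-3.6,0],[0,0,0.026],44],[[0.1,-3.6,0],[0,0,0.026],44],[[0.1,-3.6,0],[0,0,0.026],44],[[0.1,-3.6,0],[0,0,0.026],44],[[0,-2,0],[0,0,0.014],44],[[0,-2,0],[0,0,0.014],44],[[0,-1,0],[0,0,0.007],44],[[0,-1,0],[0,0,0.007],44],[[0,-1,0],[0,0,0.007],44],[[0,-1,0],[0,0,0.007],44]]'
python3 - <<'E'
from h import *
report()
E
```

```text
time: 7.5
eef_pos: [0.5035, 0.0215, 0.0622]
eef_rot: [0.0, 0.897, -0.441, -0.0]
wrist_force: [-1.9, 0.7, 0.9]
width: 0.518
t 7.5 tcp [0.5035 0.0215 0.0622] yang -142.35 F [-1.9  0.7  0.9] w 0.518 polar 0.1402 127.33 j [-0.04  0.32  2.02  0.    0.8   2.44]
```

```bash
python3 -m inch '[[[0,-1,0],[0,0,0.007],44],[[0,-1,0],[0,0,0.007],44],[[0,-1,0],[0,0,0.007],44],[[0,-1,0],[0,0,0.007],44],[[0,0,0],[0,0,0],44],[[0,0,0],[0,0,0],44],[[0,0,0],[0,0,0],44],[[0,0,0],[0,0,0],44],[[0,0,0],[0,0,0],44],[[0,0,0],[0,0,0],44]]'
python3 - <<'E'
from h import *
report()
cv2.imwrite("pics/w3.png",ctrl.read_camera("wrist"))
E
```

```text
time: 8.5
eef_pos: [0.5071, 0.0238, 0.0624]
eef_rot: [-0.0, 0.891, -0.453, 0.0]
wrist_force: [-0.8, -0.3, -0.3]
width: 0.513
t 8.5 tcp [0.5071 0.0238 0.0624] yang -143.92 F [-0.8 -0.3 -0.3] w 0.513 polar 0.1399 125.59 j [-0.04  0.32  2.02 -0.    0.8   2.47]
```

View pics/w3.png

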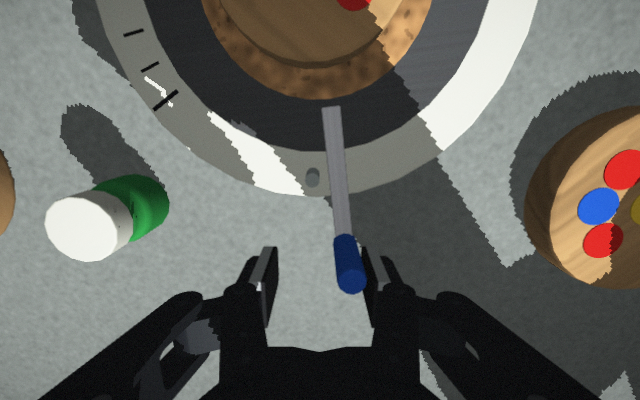

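The bar still stands about 4 mm short of the pin (edge 319 against 328), and the force is still only noise. I'll keep creeping.

```bash
for i in 1 ; do python3 -m inch '[[[0,-1,0],[0,0,0.007],44],[[0,-1,0],[0,0,0.007],44],[[0,-1,0],[0,0,0.007],44],[[0,0,0],[0,0,0],44],[[0,0,0],[0,0,0],44],[[0,0,0],[0,0,0],44],[[0,0,0],[0,0,0],44],[[0,0,0],[0,0,0],44],[[0,0,0],[0,0,0],44],[[0,0,0],[0,0,0],44]]'; done
python3 - <<'E'
from h import *
report()
E
```

```text
time: 9.55
eef_pos: [0.5093, 0.0256, 0.0623]
eef_rot: [-0.0, 0.887, -0.463, 0.0]
wrist_force: [1.0, 0.1, 0.4]
width: 0.513
t 9.55 tcp [0.5093 0.0256 0.0623] yang -145.13 F [1.  0.1 0.4] w 0.513 polar 0.1401 124.41 j [-0.04  0.33  2.01  0.    0.8   2.5 ]
```

```bash
python3 -m inch '[[[0,-1,0],[0,0,0.007],44],[[0,-1,0],[0,0,0.007],44],[[0,-1,0],[0,0,0.007],44],[[0,0,0],[0,0,0],44],[[0,0,0],[0,0,0],44],[[0,0,0],[0,0,0],44],[[0,0,0],[0,0,0],44],[[0,0,0],[0,0,0],44],[[0,0,0],[0,0,0],44],[[0,0,0],[0,0,0],44]]'
python3 - <<'E'
from h import *
report()
cv2.imwrite("pics/w4.png",ctrl.read_camera("wrist"))
a=cv2.imread("pics/w3.png")[90:310,230:420];b=cv2.imread("pics/w4.png")[90:310,230:420]
cv2.imwrite("pics/w34.png",cv2.resize(np.hstack([a,b]),None,fx=2,fy=2))
E
```

```text
time: 10.55
eef_pos: [0.5117, 0.0273, 0.0623]
eef_rot: [-0.0, 0.882, -0.472, -0.0]
wrist_force: [-0.3, -0.3, 0.8]
width: 0.516
t 10.55 tcp [0.5117 0.0273 0.0623] yang -146.33 F [-0.3 -0.3  0.8] w 0.516 polar 0.1402 123.2 j [-0.03  0.33  2.01  0.    0.81  2.52]
```

View pics/w34.png

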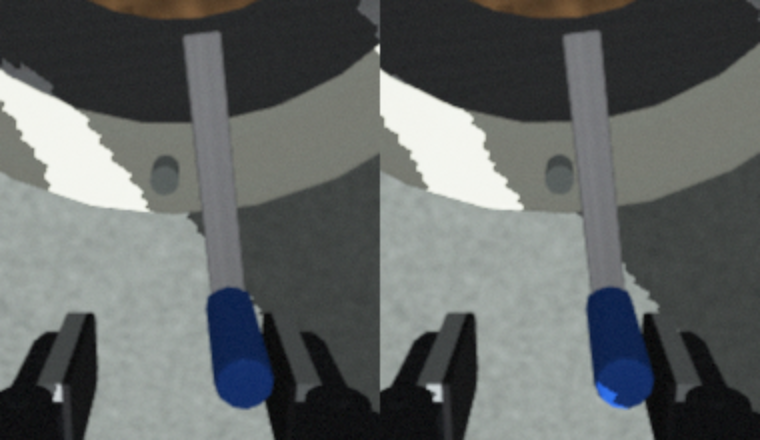

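```bash
python3 -m inch '[[[0,-1,0],[0,0,0.007],44],[[0,-1,0],[0,0,0.007],44],[[0,-1,0],[0,0,0.007],44],[[0,0,0],[0,0,0],44],[[0,0,0],[0,0,0],44],[[0,0,0],[0,0,0],44],[[0,0,0],[0,0,0],44],[[0,0,0],[0,0,0],44],[[0,0,0],[0,0,0],44],[[0,0,0],[0,0,0],44]]'
python3 - <<'E'
from h import *
report()
E
```

```text
time: 11.6
eef_pos: [0.5123, 0.0273, 0.062]
eef_rot: [0.002, 0.877, -0.481, -0.001]
wrist_force: [-5.3, -6.3, 4.5]
width: 0.514
t 11.6 tcp [0.5123 0.0273 0.062 ] yang -147.45 F [-5.3 -6.3  4.5] w 0.514 polar 0.1399 123.02 j [-0.03  0.33  2.   -0.    0.81  2.55]
```

The force rose to about 9 N against the stop and held there, so the lever is at zero (TCP polar angle 123.0° in contact). Now I'll go round the other way, stopping short of the tab first.

```bash
python3 -m inch '[[[0.1,4.9,0],[0,0,-0.035],44],[[0.1,4.9,0],[0,0,-0.035],44],[[0.2,7.3,0],[0,0,-0.0524],44],[[0.2,7.3,0],[0,0,-0.0524],44],[[0.2,7.3,0],[0,0,-0.0524],44],[[0.5,12.2,0],[0,0,-0.0873],44],[[0.5,12.2,0],[0,0,-0.0873],44],[[0.5,12.2,0],[0,0,-0.0873],44],[[0.5,12.2,0],[0,0,-0.0873],44],[[0.5,12.2,0],[0,0,-0.0873],44]]'
python3 -m inch '[[[0.5,12.2,0],[0,0,-0.0873],44],[[0.5,12.2,0],[0,0,-0.0873],44],[[0.5,12.2,0],[0,0,-0.0873],44],[[0.5,12.2,0],[0,0,-0.0873],44],[[0.5,12.2,0],[0,0,-0.0873],44],[[0.2,7.3,0],[0,0,-0.0524],44],[[0.2,7.3,0],[0,0,-0.0524],44],[[0.1,4.9,0],[0,0,-0.035],44],[[0.1,2.4,0],[0,0,-0.0175],44],[[0,0,0],[0,0,0],44]]'
python3 - <<'E'
from h import *
report()
im=ctrl.read_camera("scene");cv2.imwrite("pics/s2.png",im)
cv2.imwrite("pics/s2c.png",cv2.resize(im[195:275,240:350],None,fx=7,fy=7,interpolation=cv2.INTER_CUBIC))
E
```

```text
time: 12.6
eef_pos: [0.4585, -0.0424, 0.0627]
eef_rot: [-0.001, 0.986, -0.168, 0.001]
wrist_force: [1.0, 0.8, -0.9]
width: 0.517
time: 13.6
eef_pos: [0.4544, -0.1242, 0.0624]
eef_rot: [0.0, 0.992, 0.126, 0.001]
wrist_force: [-0.3, 0.2, -0.2]
width: 0.514
t 13.6 tcp [ 0.4544 -0.1242  0.0624] yang -75.52 F [-0.3  0.2 -0.2] w 0.514 polar 0.1384 194.32 j [-0.36  0.26  2.1   0.    0.78  0.96]
```

View pics/s2c.png

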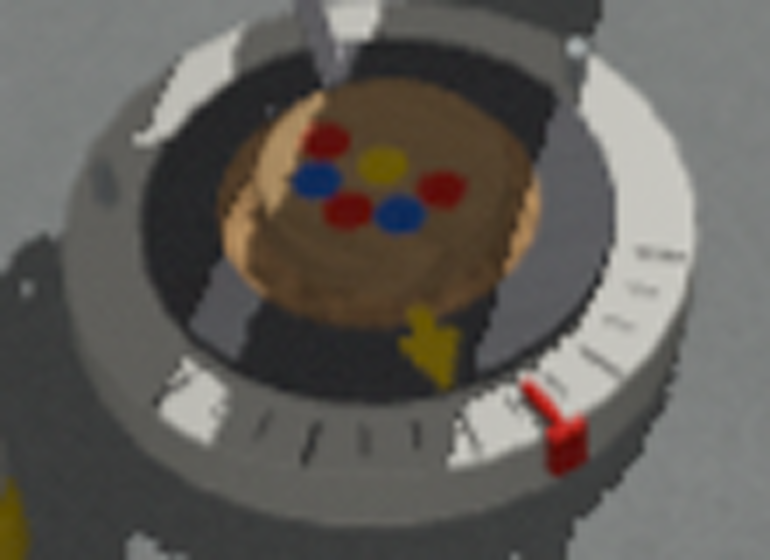

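In this crop the pointer tip is at (449,388) and the red tab's inner end at (527,383). Next: the remaining angle, using both this picture and the two end stops.

Run:
```python
from h import *
cal=ctrl.get_calibration("scene")
P={}
for n,p,z in(("ptr",(449,388),.038),("red",(527,383),.036),("redout",(566,432),.036),("pinL",(100,170),.048),("pinR",(577,45),.048),("tick-60",(180,380),.03),("tick+60",(662,257),.03)):
    P[n]=unproj(np.array(p)/7+[240,195]-.5,z,cal)[:2]
for c in (CEN,CEN+[.003,.003],CEN+[.003,-.003]):
    print(c,{n:(round(np.hypot(*(w-c)),3),round(np.degrees(np.arctan2(*(w-c)[::-1])),1)) for n,w in P.items()})
```

```text
[ 0.5885 -0.09  ] {'ptr': (np.float64(0.091), np.float64(9.4)), 'red': (np.float64(0.099), np.float64(24.5)), 'redout': (np.float64(0.124), np.float64(24.2)), 'pinL': (np.float64(0.098), np.float64(-101.4)), 'pinR': (np.float64(0.1), np.float64(123.3)), 'tick-60': (np.float64(0.099), np.float64(-48.6)), 'tick+60': (np.float64(0.105), np.float64(68.9))}
[ 0.5915 -0.087 ] {'ptr': (np.float64(0.088), np.float64(7.8)), 'red': (np.float64(0.096), np.float64(23.6)), 'redout': (np.float64(0.12), np.float64(23.5)), 'pinL': (np.float64(0.102), np.float64(-102.8)), 'pinR': (np.float64(0.099), np.float64(125.7)), 'tick-60': (np.float64(0.1), np.float64(-51.0)), 'tick+60': (np.float64(0.102), np.float64(69.9))}
[ 0.5915 -0.093 ] {'ptr': (np.float64(0.089), np.float64(11.6)), 'red': (np.float64(0.098), np.float64(26.8)), 'redout': (np.float64(0.122), np.float64(26.1)), 'pinL': (np.float64(0.096), np.float64(-103.5)), 'pinR': (np.float64(0.104), np.float64(123.7)), 'tick-60': (np.float64(0.095), np.float64(-48.7)), 'tick+60': (np.float64(0.107), np.float64(71.0))}
```

```bash
python3 -m inch '[[[0.1,4.9,0],[0,0,-0.035],44],[[0.1,4.9,0],[0,0,-0.035],44],[[0.1,4.9,0],[0,0,-0.035],44],[[0.1,4.9,0],[0,0,-0.035],44],[[0.1,4.9,0],[0,0,-0.035],44],[[0.1,2.4,0],[0,0,-0.0175],44],[[0,2.4,0],[0,0,-0.0175],44],[[0,1.2,0],[0,0,-0.0087],44],[[0,0,0],[0,0,0],44],[[0,0,0],[0,0,0],44]]'
python3 - <<'E'
from h import *
report()
im=ctrl.read_camera("scene");cv2.imwrite("pics/s3.png",im)
cv2.imwrite("pics/s3c.png",cv2.resize(im[230:270,290:340],None,fx=14,fy=14,interpolation=cv2.INTER_CUBIC))
E
```

```text
time: 14.65
eef_pos: [0.4646, -0.1523, 0.0622]
eef_rot: [0.0, 0.972, 0.234, -0.0]
wrist_force: [-1.2, 0.3, -0.3]
width: 0.519
t 14.65 tcp [ 0.4646 -0.1523  0.0622] yang -62.96 F [-1.2  0.3 -0.3] w 0.519 polar 0.1387 206.72 j [-0.41  0.29  2.06 -0.    0.79  0.69]
```

View pics/s3c.png

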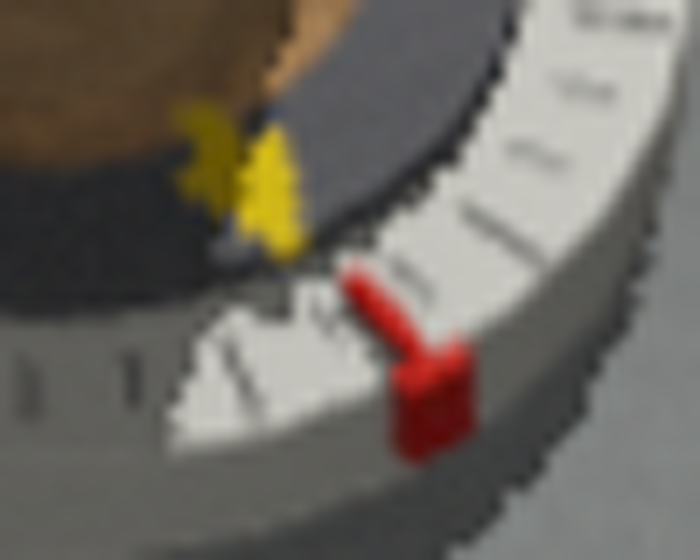

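The pointer tip is at crop (297,258) and the red inner end at (350,272); the remaining angle comes next.

Run:
```python
from h import *
cal=ctrl.get_calibration("scene")
U=lambda p,z:unproj(np.array(p)/14+[290,230]-.5,z,cal)[:2]
pt=U((297,258),.038);rd=U((350,272),.036);ro=U((425,352),.036)
for c in (CEN,np.array([.591,-.088])):
    A=lambda w:(round(np.hypot(*(w-c)),4),round(np.degrees(np.arctan2(*(w-c)[::-1])),2))
    print(A(pt),A(rd),A(ro))
    for a in (20,22,23,24,25,26): print(a,[((proj([*(c+r*np.array([np.cos(np.radians(a)),np.sin(np.radians(a))])),z],cal)+.5-[290,230])*14).round() for r,z in((.088,.038),(.094,.036))])
```

```text
(np.float64(0.0925), np.float64(20.34)) (np.float64(0.0984), np.float64(24.46)) (np.float64(0.1193), np.float64(24.99))
20 [array([281., 241.]), array([299., 273.])]
22 [array([297., 234.]), array([315., 265.])]
23 [array([305., 230.]), array([324., 261.])]
24 [array([313., 226.]), array([332., 257.])]
25 [array([320., 222.]), array([340., 252.])]
26 [array([328., 218.]), array([348., 248.])]
(np.float64(0.0895), np.float64(19.69)) (np.float64(0.0953), np.float64(23.99)) (np.float64(0.1162), np.float64(24.62))
20 [array([295., 251.]), array([313., 283.])]
22 [array([311., 244.]), array([329., 275.])]
23 [array([319., 240.]), array([338., 271.])]
24 [array([326., 236.]), array([346., 267.])]
25 [array([334., 232.]), array([354., 263.])]
26 [array([342., 228.]), array([362., 258.])]
```

About 4.3° more.

```bash
python3 -m inch '[[[0.1,2.4,0],[0,0,-0.0175],44],[[0.1,2.4,0],[0,0,-0.0175],44],[[0,2.4,0],[0,0,-0.0175],44],[[0,1.2,0],[0,0,-0.0087],44],[[0,1.2,0],[0,0,-0.0087],44],[[0,0.8,0],[0,0,-0.005],44],[[0,0,0],[0,0,0],44],[[0,0,0],[0,0,0],44],[[0,0,0],[0,0,0],44],[[0,0,0],[0,0,0],44]]'
python3 - <<'E'
from h import *
report()
im=ctrl.read_camera("scene");cv2.imwrite("pics/s4.png",im)
cv2.imwrite("pics/s4c.png",cv2.resize(im[230:270,290:340],None,fx=14,fy=14,interpolation=cv2.INTER_CUBIC))
E
```

```text
time: 15.7
eef_pos: [0.4701, -0.1614, 0.0623]
eef_rot: [0.0, 0.963, 0.27, 0.0]
wrist_force: [-0.6, -0.1, -0.4]
width: 0.515
t 15.7 tcp [ 0.4701 -0.1614  0.0623] yang -58.66 F [-0.6 -0.1 -0.4] w 0.515 polar 0.1383 211.11 j [-0.42  0.3   2.04  0.    0.8   0.61]
```

View pics/s4c.png

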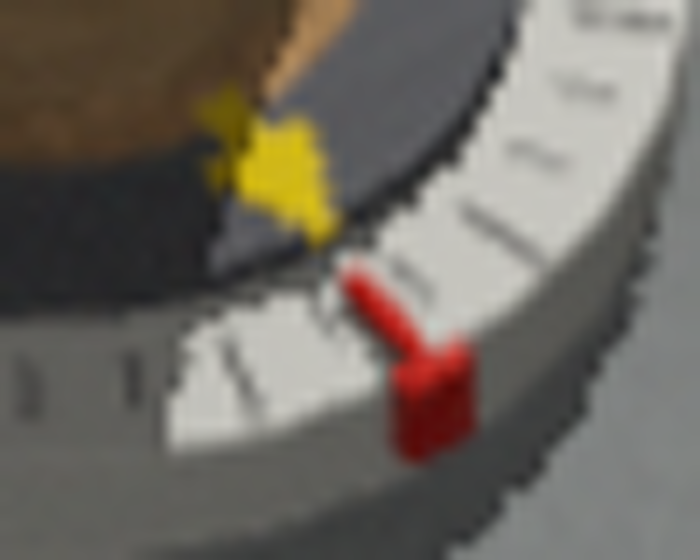

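The tip at (328,240) lines up with the red inner end at (350,272): that offset of (22,32) against (20,31) expected for exact alignment is well within tolerance. I'll back the finger off and lift straight up.

```bash
python3 -m inch '[[[0,-5,0],[0,0,0],44],[[0,-5,0],[0,0,0],44],[[0,-4,0],[0,0,0],44],[[0,0,0],[0,0,0],44],[[0,0,-15],[0,0,0],44],[[0,0,-30],[0,0,0],44],[[0,0,-40],[0,0,0],44],[[0,0,-40],[0,0,0],44],[[0,0,0],[0,0,0],44],[[0,0,0],[0,0,0],44]]'
python3 - <<'E'
from h import *
report()
im=ctrl.read_camera("scene");cv2.imwrite("pics/s5.png",im)
a=cv2.imread("pics/s4.png").astype(int)[225:275,285:345];b=im.astype(int)[225:275,285:345]
y=lambda m:(m[...,2]>150)&(m[...,1]>130)&(m[...,0]<90)
for m in(a,b): print(np.argwhere(y(m)).mean(0),y(m).sum())
print("diff",np.abs(a-b).max(2).mean())
s=cv2.resize(im[165:275,225:355],None,fx=5.4,fy=5.4,interpolation=cv2.INTER_CUBIC);cv2.imwrite("pics/s5c.png",s)
E
```

```text
time: 16.75
eef_pos: [0.4636, -0.1498, 0.1886]
eef_rot: [0.001, 0.963, 0.27, 0.001]
wrist_force: [-1.3, -0.1, -0.4]
width: 0.513
t 16.75 tcp [ 0.4636 -0.1498  0.1886] yang -58.65 F [-1.3 -0.1 -0.4] w 0.513 polar 0.1385 205.59 j [-0.4   0.09  1.99 -0.    1.06  0.62]
[16.89473684 24.92105263] 38
[17.3        25.33333333] 30
diff 2.439
```

View pics/s5c.png

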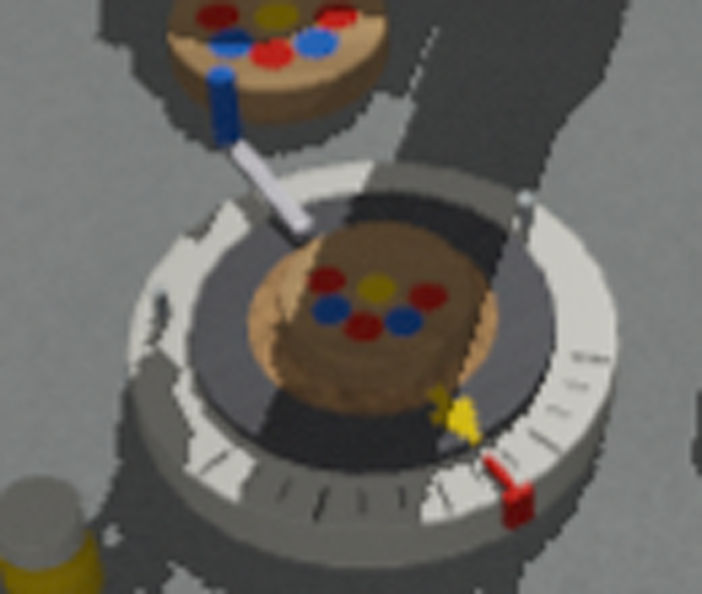

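The pointer (tip at crop 475,440) is in line with the tab (488,458), the lid is centred, the knob is free and the arm is clear. Handing in.

Run:
```python
from h import *
w=unproj(np.array([222,75])/5.4+[225,165]-.5,.088,"scene")[:2]
for c in(CEN,np.array([.591,-.088])): print(np.hypot(*(w-c)),np.degrees(np.arctan2(*(w-c)[::-1]))+180)
ctrl.hand_in()
```

```text
0.1347953360839315 24.551252236923858
0.1379025333391938 24.87549985632191
the job is handed in; nothing more can be done
```

The lever went back to its zero stop and was then pushed round until the yellow pointer stood at the red tab. I then handed the job in after about 17 s of robot time; no verdict is reported.

- **Zero stop:** with the open fingers straddling the knob, I pushed it clockwise until the force rose to about 9 N. It held there for over half a second.
- **Setting:** pushing the other way, I checked the pointer in three scene pictures and closed the last 4.3° in small steps. I then backed the finger off and lifted the arm clear.
- **Last checks:** the pointer tip lines up with the tab to within about 0.5° (about 1 mm). Independently, the knob's position implies a pointer angle of 24.6 to 24.9°, against 24.0 to 24.5° measured for the tab; the allowed error is about 3°. The lid looked centred.
- **Not separately checked:** I did not re-measure the jars, tape and brush at the end. Contact was only with the knob, and forces on the wrist stayed at noise level apart from the stop.

No check failed. My estimate of the base centre is uncertain by about 3 mm, which shifts both angles by a similar amount.

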